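# Hang the bleed key on the hook deep in the key cabinet

## Robot

A 7-joint arm with a two-finger parallel gripper is mounted at the origin on a cart in front of the work surface, level with it; the furniture and walls round the work are solid. World frame = base frame: x ahead of the robot, y to its left, z up, the work surface at z = 0. Lengths are in m, angles in rad, forces in N, time in s.
With the tool pointing down it reaches from about 0.425 to 0.825 m from the base axis. Payload 3.6 kg.
Tool frame: the origin (TCP) lies where the fingers leave the gripper's body, on its centre line; the fingertips stand 73 mm ahead of it and the grasp point (between the pads) lies 54 mm ahead of it; z points along the fingers, y is the line along which they close (so a half turn about z gives the same grasp; the last joint's range is limited). The gripper opens to 85 mm and grips with 20 to 120 N. Pads are 22 mm wide; open, the fingers measure 114 mm over their backs; the gripper's body (76 mm by 85 mm) begins 54 mm behind the grasp point. The pads swing forward as they close: fully open they stand 13 mm farther back than shut.
Start: joints at [-1.341, 0.615, -0.013, 1.423, 0.008, 1.103, -0.04], TCP at [0.165, 0.629, 0.304] pointing down, gripper open.
Joint ranges: [-3.12, 3.12], [-0.3, 2.06], [-1.34, 1.32], [0.26, 2.42], [-1.36, 4.5], [0.01, 1.98], [-2.84, 2.84]. Speed limits (rad/s): [2.79, 2.79, 3.14, 3.14, 3.14, 3.14, 3.14].

## Interface

Orientations are given as a unit quaternion [x, y, z, w].
In Python, from station import arm, snapshot, camera_info, ticket gives the robot as it stands. Calls block until the motion is done:
- arm.movep(position, orientation): joint-space move of the TCP to a pose.
- arm.line_to(position, velocity=0.15, ori=None): straight line of the TCP; ori=None keeps the orientation; velocity is the mean speed in m/s.
- arm.move_j(angles): joint-space move.
- arm.move_gripper(opening, effort=None): opening from 0.0 (shut) to 1.0 (fully open); effort is the grip in N (None keeps the last); returns when the fingers have stopped.
- arm.pause(seconds).
- arm.ik(position, orientation): joint angles nearest the present ones, or None.
- snapshot(name): name is "scene" or "top" or "wrist"; returns the picture (420x560x3 uint8, blue, green, red); there is no depth.
- camera_info(name): a dict with "fx", "fy", "cx", "cy" (pixels), "R" (3x3) and "t" (3): a world point X has camera coordinates R X + t; the wrist camera has in their place "T_tool_cam" (4x4, takes a point from camera to tool coordinates, whose origin is the TCP and whose axes are the flange's). Camera axes: x right, y down, z forward; pixel columns grow to the right and rows downward; lengths in m; the calibration is good to about 2 mm. The wrist camera is an equidistant fisheye: a pixel r from the principal point sees the ray r / f radians off the axis. A picture is of the moment at which its call begins: read the wrist's pose just before it. camera_info takes no time and is no camera call.
A pose or a line that the arm cannot do raises arm.MotionError and nothing moves.
- ticket.finish_job(): hands the job in; it is judged then, once.
Readings, each from a call of its own:
- arm.read_time(): time.
- arm.read_joint_positions(): joint angles.
- arm.read_dq(): joint speeds.
- arm.read_effort(): joint torques, N m.
- arm.read_tool_pos(): TCP position.
- arm.read_eef_rot(): TCP orientation.
- arm.read_ft_force(): force on the tool from outside, world axes, zero at the start.
- arm.read_wrist_torque(): the same for the moment, N m.
- arm.read_opening(): opening from 0.0 (shut) to 1.0 (fully open).
- arm.read_finger_force(): force on a finger pad.
Only numpy, scipy, OpenCV 4.12 (cv2) and the standard library are available. Lean on these libraries where they do the work, as an engineer would, in place of code of your own. Each camera call takes 0.05 s, during which the arm holds its last target. There are 200 camera calls.

## Task

Pick up the bleed key from the bench, pass it ring first and tilted under the front lip of the low open-fronted cabinet, and hang it by its ring on the hook inside, then let go and wait until it hangs straight down, still and free. How far the hook stands out is not known, so feel for it gently: nothing may press on the cabinet or its hook harder than about 20 N, and the two loose gauges on the bench and the roll of tape on the cabinet floor stay where they are.

Things in the scene. Friction and masses are not known exactly. Their poses are not given: they have to be found in the camera images.
- key_grip (a point): Grip point of the bleed key (about 0.16 kg, 232 mm long, lies flat on the bench): near its balance; centre of the black handle's thickness, 7 mm up. Handle 20 mm wide, 14 thick, from 25 mm behind to 55 mm ahead of this point; steel nose ends 45 mm behind; a steel rod ahead carries the ring. x: along the key to the ring; y: across the handle (grasp so); z: up as it lies.
- key_ring (a point): Centre of the key's steel ring (eye), 170 mm from the grip point along the key's x; same axes. Round bar 6 mm, 22 mm inside and 34 mm outside diameter; the ring lies in the key's x-y plane, its hole runs along z.
- cabinet: Grey fixed cabinet, 180 deep (x), 200 wide (y), 333 mm high, boards 8 mm, open front facing its -x. Origin: centre of its underside, on the bench. Heights from there: inner floor 8, roof underside 325; a front lip at x = -90 to -82 mm hangs from the roof down to 285 mm. Back board's inner face at x = +82 mm. A rigid hook on an adjustable plate stands out of the back board at y = 0.
- gauge_large: Loose round black pressure gauge lying on its back on the bench, 95 x 63 x 34 mm, a bystander; origin under its middle.
- gauge_small: Loose smaller round black pressure gauge lying on its back on the bench, 83 x 50 x 34 mm, a bystander; origin under its middle.
- tape: Loose black roll of tape lying on the cabinet's floor, 55 mm across and 19 mm high, a bystander; origin under its middle.
- hook_front (a point): Fixed point of the cabinet, 26 mm before and 260 mm above its origin: foremost place of the hook's corner. Hook: 6 mm round steel bar, level shank along x from the back board to the corner, then an upright tip with a 12 mm ball end, top 32 mm above the shank's axis. The true corner lies 0 to 64 mm behind this point and up to 8 mm higher or lower (y is true): to be felt or seen.

How it is judged:
On the way:
1. the held key is tilted and its ring is inside the cabinet, behind the front lip and well up (contact force between the fingers and key above 0.5 N and x of key_ring in the frame of cabinet above -0.05 m and z of key_ring in the frame of cabinet above 0.21 m and angle between key_ring's own x axis and vertical above 0.3 rad), for 0.1 s.
At the end, for the whole second after the job is handed in: The released key hangs at rest (under 100 mm/s, 0.7 rad/s) from the hook, ring up: ring centre over 232 mm above the cabinet underside, within 30 mm of its middle plane, between 40 mm in front of its centre and the back board, key within 0.3 rad of upright (z of key_ring in the frame of cabinet above 0.232 m and x of key_ring in the frame of cabinet between -0.04 and 0.082 m and y of key_ring in the frame of cabinet between -0.03 and 0.03 m and angle between key_ring's own x axis and vertical below 0.3 rad and contact force between key and cabinet above 0.3 N and contact force between key and the fingers below 0.1 N and linear speed of key below 0.1 m/s and angular speed of key below 0.7 rad/s); the robot touches nothing.
It fails at once if the cabinet or its hook is pressed with more than 25 N (contact force between cabinet and anything else above 25 N).
It fails at once if a gauge is pushed more than 20 mm away (distance of any of gauge_large, gauge_small from where it was at the start of the episode above 0.02 m).
It fails at once if the roll of tape is pushed more than 20 mm away (distance of tape from where it was at the start of the episode above 0.02 m).
It also fails if it takes over 64 s, if anything falls off the work surface, if the arm or the gripper's body presses on something with over 40 N, if the wrist force passes 120 N, or if a joint passes its speed limit or range.

## Working session

There is one attempt and no reset: what is moved stays moved. The work goes in short steps, each a Python script; the robot and the scene stay as the last script left them, time stands still between calls to the robot, and variables do not carry over. Pictures are saved under pics/ and viewed, at most 11 in all, crops included, and the job is handed in when it is done.

```bash
mkdir -p pics; ls; python3 - <<'E'
from station import arm,snapshot,camera_info
import cv2,numpy as np
for n in("scene","top"):
    cv2.imwrite(f"pics/{n}0.png",snapshot(n)); c=camera_info(n); print(n,c)
    R=np.array(c["R"]);print(-R.T@np.array(c["t"]))
print(camera_info("wrist"),arm.read_time(),arm.read_tool_pos(),arm.read_eef_rot(),arm.read_ft_force())
E
```

```text
pics
scene {'fx': 543.0944643128598, 'fy': 543.0944643128598, 'cx': 288.5630004400636, 'cy': 209.7472503899521, 'R': array([[ 0.48493206, -0.87451033, -0.00851895],
       [-0.6487087 , -0.35315387, -0.67413601],
       [ 0.58653041,  0.33243649, -0.7385581 ]]), 't': array([-0.22050933,  0.50927334,  1.01627149])}
[-0.15877205 -0.35083155  1.09201653]
top {'fx': 450.7251920998853, 'fy': 450.7251920998853, 'cx': 285.3329062945406, 'cy': 208.73961680348572, 'R': array([[-0.14804838, -0.98897731, -0.00235614],
       [-0.95338669,  0.14335311, -0.26552532],
       [ 0.26293628, -0.03706428, -0.96410101]]), 't': array([0.15707452, 0.56513444, 1.18967319])}
[0.24923804 0.11842374 1.29739271]
{'fx': 325.19226210127806, 'fy': 325.19226210127806, 'cx': 277.85748573619065, 'cy': 211.91093839947234, 'T_tool_cam': array([[-2.86719396e-04, -9.64779905e-01, -2.63058270e-01,
         6.66273601e-02],
       [ 9.99999850e-01, -1.53577257e-04, -5.26693578e-04,
        -1.00282216e-03],
       [ 4.67743612e-04, -2.63058382e-01,  9.64779803e-01,
        -6.98567780e-02],
       [ 0.00000000e+00,  0.00000000e+00,  0.00000000e+00,
         1.00000000e+00]])} 0.1 [0.16493127 0.62818681 0.30286721] [ 1.28016741e-01  9.91771332e-01 -1.14889996e-03 -1.35332996e-04] [ 0.22407321  0.20299534 -0.18414806]
```

View pics/scene0.png

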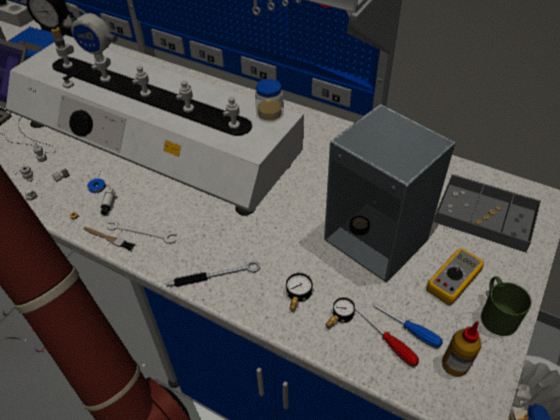

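View pics/top0.png

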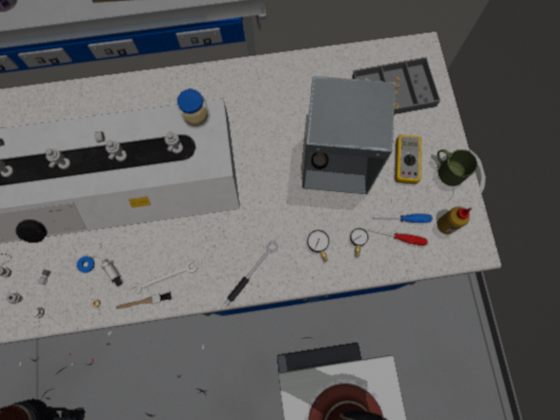

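The scene view shows the key at (165-260, 265-285), gauges at (299,287) and (343,310), the cabinet at (330-450, 110-270) with the tape inside. In the top view the key runs from (228,303) to the ring at (272,246), the gauges are at (318,241) and (359,238), and the roof corners are at (311,78), (393,83), (389,158), (306,146).

```bash
cat > h.py <<'E'
import numpy as np,cv2
from station import arm,snapshot,camera_info,ticket
from scipy.spatial.transform import Rotation as Ro
def ray(n,uv):
    c=camera_info(n);R=np.array(c["R"]);t=np.array(c["t"])
    d=R.T@np.array([(uv[0]-c["cx"])/c["fx"],(uv[1]-c["cy"])/c["fy"],1]);return -R.T@t,d/np.linalg.norm(d)
def plane(n,uv,z):
    o,d=ray(n,uv);return o+d*(z-o[2])/d[2]
E
python3 - <<'E'
from h import *
for p in [(311,78),(393,83),(389,158),(306,146)]: print("roof top",plane("top",p,.333))
for p in [(394.5,112),(453,146),(389,183.5),(331,143)]: print("roof scene",plane("scene",p,.333))
for p in [(327,238),(387,271)]: print("floor front scene",plane("scene",p,0))
for n,p in [("top",(272,246)),("scene",(253,267.5))]: print("ring",plane(n,p,.007))
for n,p in [("top",(238,291)),("scene",(190,280))]: print("handle",plane(n,p,.007))
for n,p in [("top",(318,241)),("top",(359,238))]: print("gauge",plane(n,p,.03))
print("tape",plane("top",(320,159),.025),plane("scene",(359,225),.025))
t=cv2.imread("pics/top0.png")[220:320,200:400];cv2.imwrite("pics/c1.png",cv2.resize(t,None,fx=4,fy=4,interpolation=2))
s=cv2.imread("pics/scene0.png")[100:280,310:460];cv2.imwrite("pics/c2.png",cv2.resize(s,None,fx=3.3,fy=3.3,interpolation=2))
E
```

```text
roof top [ 0.82648263 -0.02828108  0.333     ]
roof top [ 0.7836767  -0.22083715  0.333     ]
roof top [ 0.59611017 -0.17114364  0.333     ]
roof top [0.6536714  0.01195695 0.333     ]
roof scene [ 0.81976233 -0.07437879  0.333     ]
roof scene [ 0.76934964 -0.22573707  0.333     ]
roof scene [ 0.60025465 -0.14939695  0.333     ]
roof scene [0.65549506 0.00476327 0.333     ]
floor front scene [0.66931089 0.00484553 0.        ]
floor front scene [ 0.64573622 -0.17140195  0.        ]
ring [0.49593729 0.12371278 0.007     ]
ring [0.49221031 0.12106032 0.007     ]
handle [0.38242353 0.23691452 0.007     ]
handle [0.38702781 0.23558671 0.007     ]
gauge [ 0.48636346 -0.00851411  0.03      ]
gauge [ 0.47754485 -0.12608632  0.03      ]
tape [ 0.73474425 -0.05706156  0.025     ] [ 0.72906055 -0.0567211   0.025     ]
```

View pics/c1.png

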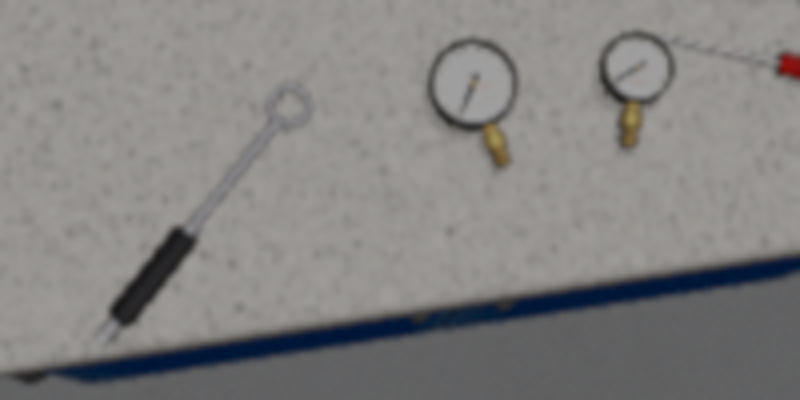

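View pics/c2.png

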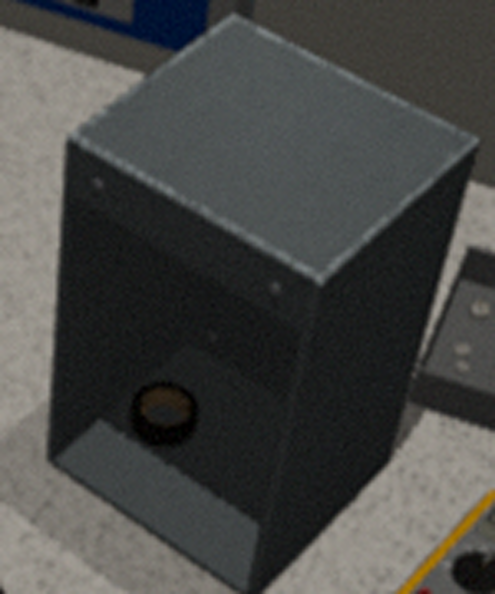

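The crop of the top view puts the ring at (289,106) and the handle from (120,318) to (186,232). The cabinet crop gives the roof corners at (235,14), (477,142), (320,283), (70,140), the floor front corners at (50,460) and (248,592), and the tape at (165,412). The hook itself is too dark to see.

```bash
cat >> h.py <<'E'
CAB=None
def proj(n,X):
    c=camera_info(n);p=np.array(c["R"])@X+np.array(c["t"]);return np.array([c["cx"]+c["fx"]*p[0]/p[2],c["cy"]+c["fy"]*p[1]/p[2]])
def toW(c,X): # cabinet->world
    return Ro.from_euler('z',c[2]).apply(X)+[c[0],c[1],0]
def tool(c,e,flip):
    "tool rotation for the key raised e above level, pointing into the cabinet"
    kx=np.array([np.cos(e),0,np.sin(e)]);ky=np.array([0,1.,0]);kz=np.cross(kx,ky)
    s=1 if flip else -1
    M=np.stack([s*kx,-s*ky,-kz],1)
    return Ro.from_euler('z',c[2])*Ro.from_matrix(M)
E
python3 - <<'E'
from h import *
from scipy.optimize import least_squares
h=.333
P=[(90,100),(90,-100),(-90,-100),(-90,100)]
f=lambda u:(u[0]/3.3+310,u[1]/3.3+100)
obs=[("scene",f(u),(x/1e3,y/1e3,h)) for u,(x,y) in zip([(235,14),(477,142),(320,283),(70,140)],P)]
obs+=[("scene",f(u),(-.09,y,0)) for u,y in [((50,460),.1),((248,592),-.1)]]
obs+=[("top",u,(x/1e3,y/1e3,h)) for u,(x,y) in zip([(311,78),(393,83),(389,158),(306,146)],P)]
r=least_squares(lambda c:np.concatenate([proj(n,toW(c,X))-u for n,u,X in obs]),[.71,-.1,-.2],loss='soft_l1')
c=r.x;print(c,np.round(r.fun.reshape(-1,2),1).tolist())
f=lambda u:(u[0]/4+200,u[1]/4+220)
ring=plane("top",f((289,106)),.007);mid=plane("top",f((153,275)),.014)
d=(ring-mid);d[2]=0;print("ring",ring,"len",np.linalg.norm(d));d/=np.linalg.norm(d)
yaw=np.arctan2(d[1],d[0]);print("grip",ring-.17*d,yaw)
inv=lambda X:Ro.from_euler('z',-c[2]).apply(np.array(X)-[c[0],c[1],0])
print("tape cab",inv([.732,-.057,0]))
# reachability
g=ring-.17*d;g[2]=.007
for flip in (0,1):
    s=1 if flip else -1
    R=Ro.from_euler('z',yaw)*Ro.from_matrix(np.diag([s,-s,-1.]))
    q=arm.ik(g-R.apply([0,0,.054]),R.as_quat());print("pick",flip,None if q is None else np.round(q,2))
    for e in (15,25,35,45,60,75,85):
        R=tool(c,np.radians(e),flip)
        out=[]
        for rx in (-.20,-.026,.006,.038):
            k=np.array([rx,0,.305 if e<50 else .25])-.17*np.array([np.cos(np.radians(e)),0,np.sin(np.radians(e))])
            q=arm.ik(toW(c,k)-R.apply([0,0,.054]),R.as_quat());out.append(None if q is None else np.round(q,2).tolist())
        print(flip,e,out)
E
```

```text
[ 0.71970703 -0.10657615 -0.24080308] [[-2.7, -0.4], [0.2, -0.9], [-0.8, 0.8], [-3.1, -0.7], [-2.9, 1.0], [0.2, 4.4], [0.8, -1.8], [1.8, -0.1], [3.6, -5.6], [-0.2, -1.0]]
ring [0.49437213 0.12320156 0.007     ] len 0.1543180167937505
grip [0.37698313 0.24616426 0.007     ] -0.8085837635784265
tape cab [0.00011523 0.05107738 0.        ]
pick 0 [-0.65  0.75  0.03  2.19 -0.12  0.2   0.25]
0 15 [[-0.71, 0.06, 0.69, 2.32, 0.06, 0.52, 1.26], [-0.29, 0.35, 0.46, 1.94, -0.21, 0.63, 1.61], [-0.25, 0.4, 0.43, 1.86, -0.22, 0.66, 1.62], [-0.21, 0.45, 0.41, 1.78, -0.23, 0.69, 1.63]]
0 25 [None, [-0.21, 0.35, 0.32, 2.09, -0.13, 0.29, 1.52], [-0.22, 0.4, 0.36, 2.02, -0.23, 0.32, 1.62], [-0.2, 0.45, 0.37, 1.94, -0.27, 0.36, 1.66]]
0 35 [None, [0.3, 0.42, -0.39, 2.21, 1.79, 0.3, -0.38], [0.31, 0.45, -0.39, 2.13, 1.66, 0.3, -0.23], [-0.09, 0.47, 0.19, 2.06, 1.08, 0.02, 0.31]]
0 45 [None, [0.19, 0.5, -0.25, 2.31, 2.56, 0.52, -1.16], [0.29, 0.54, -0.38, 2.23, 2.42, 0.52, -0.98], [0.66, 0.74, -0.96, 2.14, 2.08, 0.79, -0.47]]
0 60 [None, [0.05, 0.86, -0.08, 2.41, 2.88, 1.18, -1.54], [0.12, 0.85, -0.15, 2.
[... 780 characters left out ...]
 0.17, 2.22, 2.47, 0.09, 2.04], [-0.09, 0.43, 0.17, 2.14, 2.19, 0.05, 2.34], [-0.09, 0.47, 0.19, 2.06, 1.08, 0.02, -2.84]]
1 45 [None, [0.41, 0.55, -0.58, 2.31, 2.34, 0.63, 2.24], [0.43, 0.58, -0.58, 2.23, 2.29, 0.6, 2.33], [0.31, 0.57, -0.39, 2.15, 2.36, 0.48, 2.26]]
1 60 [None, [0.68, 1.22, -1.15, 2.39, 2.59, 1.54, 2.53], [0.62, 1.1, -0.96, 2.3, 2.62, 1.35, 2.39], [0.63, 1.1, -0.96, 2.22, 2.62, 1.27, 2.44]]
1 75 [None, [0.15, 1.08, -0.2, 2.34, 2.91, 1.61, 1.69], [0.16, 1.06, -0.2, 2.26, 2.93, 1.51, 1.71], [0.31, 1.09, -0.39, 2.17, 2.94, 1.44, 1.9]]
1 85 [None, [-0.59, 1.53, 0.94, 2.27, 2.79, 1.49, 0.5], [-0.56, 1.5, 0.94, 2.19, 2.81, 1.43, 0.54], [-0.54, 1.48, 0.94, 2.1, 2.84, 1.36, 0.58]]
```

```bash
sed -i 's/^CAB=None/CAB=np.array([.7197,-.1066,-.2408])/' h.py; cat >> h.py <<'E'
OFF=.068 # TCP to key axis along tool z
def pose(ring,e,b=0,c=CAB,flip=0,L=.170,off=OFF):
    "TCP pose for ring centre (cabinet frame), key elevation e deg; tool pitched b deg beyond the key"
    er=np.radians(e);R=tool(c,np.radians(e+b),flip)
    g=np.array(ring)-L*np.array([np.cos(er),0,np.sin(er)])
    return toW(c,g)-R.apply([0,0,off]),R.as_quat()
E
python3 - <<'E'
from h import *
for b in (0,20):
  for e in (25,45,60,75):
    for z in (.14,.2,.25,.298):
        s=""
        for rx in (-.14,-.11,-.08,-.05,-.02,.02,.04):
            q=arm.ik(*pose((rx,0,z),e,b)); s+="   --   " if q is None else f" {q[4]:.1f}/{q[3]:.1f}"
        print(b,e,z,s)
E
```

```text
0 25 0.14    --      --    1.9/2.4 1.9/2.3 1.8/2.2 1.7/2.1 1.7/2.1
0 25 0.2    --    1.8/2.4 1.7/2.3 1.6/2.3 0.4/2.2 0.4/2.1 0.4/2.0
0 25 0.25  1.3/2.4 0.4/2.4 0.1/2.3 -0.0/2.2 -0.2/2.1 -0.2/2.0 -0.2/2.0
0 25 0.298  0.3/2.4 0.2/2.3 0.1/2.2 -0.0/2.2 -0.1/2.1 -0.2/2.0 -0.3/1.9
0 45 0.14    --      --      --      --    2.4/2.4 2.4/2.3 2.4/2.2
0 45 0.2    --      --      --      --    2.3/2.4 2.3/2.3 2.3/2.2
0 45 0.25    --      --      --      --    2.7/2.4 2.2/2.2 2.2/2.2
0 45 0.298    --      --      --    2.6/2.4 2.5/2.3 2.1/2.2 2.1/2.2
0 60 0.14    --      --      --      --    2.8/2.4 2.8/2.3 2.8/2.2
0 60 0.2    --      --      --      --    2.7/2.4 2.7/2.3 2.7/2.2
0 60 0.25    --      --      --      --    2.8/2.4 2.9/2.3 2.8/2.3
0 60 0.298    --      --      --      --    2.9/2.4 2.9/2.3 2.8/2.3
0 75 0.14    --      --    2.7/2.4 2.8/2.3 2.8/2.3 2.9/2.2 2.9/2.1
0 75 0.2    --      --      --    3.0/2.4 3.0/2.3 3.0/2.2 3.0/2.2
0 75 0.25    --      --      --      --    2.9/2.3 2.9/2.3 2.9/2.2
0 75 0.298    --      --      --      --    2.9/2.4 2.9/2.3 2.9/2.2
20 25 0.14    --    
[... 367 characters left out ...]
      --    2.9/2.4
20 45 0.25    --      --      --      --      --      --    2.9/2.4
20 45 0.298    --      --      --      --      --      --    2.9/2.4
20 60 0.14    --      --      --    3.5/2.4 3.3/2.3 2.7/2.3 2.7/2.2
20 60 0.2    --      --      --      --      --    3.1/2.3 3.1/2.3
20 60 0.25    --      --      --      --      --    3.0/2.4 3.0/2.3
20 60 0.298    --      --      --      --      --    2.9/2.4 2.9/2.3
20 75 0.14  2.1/2.4 2.2/2.3 2.3/2.2 2.3/2.2 2.4/2.1 2.5/2.0 3.4/2.0
20 75 0.2    --    2.3/2.4 2.3/2.4 2.4/2.3 2.5/2.2 2.5/2.1 3.3/2.1
20 75 0.25    --      --      --    2.5/2.4 2.5/2.3 3.3/2.2 3.3/2.1
20 75 0.298    --      --      --    3.6/2.4 2.6/2.4 3.3/2.2 3.3/2.2
```

```bash
cat >> h.py <<'E'
def look(cam,target,roll):
    "TCP pose putting the wrist camera at cam (cab frame) aimed at target"
    T=np.array(camera_info("wrist")["T_tool_cam"]);p=toW(CAB,np.array(cam));z=toW(CAB,np.array(target))-p;z/=np.linalg.norm(z)
    x=np.cross(z,[0,0,1]);x/=np.linalg.norm(x)
    Rc=np.stack([x,np.cross(z,x),z],1)@Ro.from_euler('z',roll).as_matrix()
    Rt=Rc@T[:3,:3].T
    return p-Rt@T[:3,3],Ro.from_matrix(Rt).as_quat()
E
python3 - <<'E'
from h import *
for roll in (0,np.pi):
  for tz in (.15,.2,.26):
   for cam in [(-.25,.13,.2),(-.25,.13,.25),(-.2,.12,.18),(-.2,.12,.22),(-.2,-.12,.22),(-.2,-.12,.18),(-.15,.09,.2),(-.15,-.09,.2),(-.25,-.13,.25)]:
    q=arm.ik(*look(cam,(0,0,tz),roll)); 
    if q is not None: print(round(roll),tz,cam,np.round(q,2))
E
```

```text
0 0.15 (-0.25, 0.13, 0.2) [-0.37  1.15 -0.16  2.19  1.94  1.87  1.45]
0 0.15 (-0.25, 0.13, 0.25) [-0.37  0.98 -0.21  2.25  1.93  1.68  1.57]
0 0.15 (-0.2, 0.12, 0.18) [-0.3   1.19 -0.15  2.05  1.99  1.87  1.54]
0 0.15 (-0.2, 0.12, 0.22) [-0.31  1.05 -0.16  2.11  1.97  1.68  1.61]
0 0.15 (-0.2, -0.12, 0.22) [ 1.24  1.49 -1.16  2.26  3.69  0.8   2.64]
0 0.15 (-0.2, -0.12, 0.18) [ 1.25  1.68 -1.16  2.18  3.95  0.8   2.61]
0 0.15 (-0.15, 0.09, 0.2) [-0.25  1.1  -0.09  2.03  2.07  1.62  1.63]
0 0.15 (-0.15, -0.09, 0.2) [ 1.14  1.53 -1.16  2.14  3.7   0.8   2.63]
0 0.2 (-0.25, 0.13, 0.2) [-0.95  1.41  0.75  2.17  1.8   1.16  1.12]
0 0.2 (-0.25, 0.13, 0.25) [-0.32  1.04 -0.25  2.22  1.96  1.9   1.55]
0 0.2 (-0.2, 0.12, 0.18) [-1.03  1.73  1.13  2.02  1.64  0.73  1.15]
0 0.2 (-0.2, 0.12, 0.22) [-0.24  1.13 -0.22  2.07  2.03  1.95  1.62]
0 0.2 (-0.2, -0.12, 0.22) [ 1.22  1.58 -1.16  2.21  3.95  0.88  2.53]
0 0.2 (-0.2, -0.12, 0.18) [ 0.62  1.27 -0.2   2.13  4.1   1.93  1.91]
0 0.2 (-0.15, 0.09, 0.2) [-0.16  1.19 -0.16  1.96  2.17  1.96  1.66]
0 0.2 (-0.15, -0.09, 0.2) [ 0.41  1.19 -0.01  2.08
[... 1925 characters left out ...]
(-0.25, -0.13, 0.25) [ 1.21  0.8  -1.15  2.29  3.18  0.5  -0.78]
3 0.26 (-0.25, 0.13, 0.2) [-1.01  0.98  0.84  2.26  2.01  0.87 -1.77]
3 0.26 (-0.25, 0.13, 0.25) [-1.02  0.8   0.89  2.22  1.99  0.67 -1.54]
3 0.26 (-0.2, 0.12, 0.18) [-0.97  1.12  0.89  2.16  1.92  0.88 -1.77]
3 0.26 (-0.2, 0.12, 0.22) [-0.95  0.95  0.89  2.14  1.95  0.75 -1.61]
3 0.26 (-0.2, -0.12, 0.22) [ 0.25  0.76  0.39  2.3   3.98  1.59 -1.84]
3 0.26 (-0.2, -0.12, 0.18) [ 1.19  1.2  -1.08  2.3   3.8   0.95 -0.85]
3 0.26 (-0.15, 0.09, 0.2) [-0.82  1.05  0.83  2.09  2.01  0.93 -1.71]
3 0.26 (-0.15, -0.09, 0.2) [ 1.01  1.05 -0.91  2.19  3.8   1.04 -1.07]
3 0.26 (-0.25, -0.13, 0.25) [ 1.25  0.87 -1.15  2.36  3.42  0.72 -0.9 ]
```

```bash
cat >> h.py <<'E'
def wcap(name):
    p,q=np.array(arm.read_tool_pos()),np.array(arm.read_eef_rot());im=snapshot("wrist");cv2.imwrite(f"pics/{name}.png",im)
    np.savez(f"pics/{name}.npz",p=p,q=q);return im
def wray(name,uv):
    c=camera_info("wrist");d=np.load(f"pics/{name}.npz");R=Ro.from_quat(d["q"]);T=np.array(c["T_tool_cam"])
    v=np.array([(uv[0]-c["cx"])/c["fx"],(uv[1]-c["cy"])/c["fy"]]);r=np.linalg.norm(v)+1e-12
    k=np.array([*(v/r*np.sin(r)),np.cos(r)]);i=lambda X:Ro.from_euler('z',-CAB[2]).apply(X)
    return i(d["p"]+R.apply(T[:3,3])-[CAB[0],CAB[1],0]),i(R.apply(T[:3,:3]@k)) # cabinet frame
E
python3 - <<'E'
from h import *
arm.move_gripper(.3)
p,q=look((-.26,.13,.25),(0,0,.2),0)
print(p,arm.ik(p,q)); 
try: arm.movep(p,q)
except arm.MotionError as x: print(x)
im=wcap("w1");print(arm.read_time(),arm.read_tool_pos(),arm.read_ft_force())
g=np.clip(im.astype(float)*2.2,0,255).astype(np.uint8);cv2.imwrite("pics/w1b.png",cv2.resize(g,(800,600),interpolation=2))
E
```

```text
[0.55536542 0.03168679 0.19036473] [-0.32971896  1.04793228 -0.24636187  2.24639486  1.9568649   1.9164741
  1.5245823 ]
3.4583 [0.55548516 0.03229561 0.19054527] [0.26144113 0.65263242 0.41207398]
```

View pics/w1b.png

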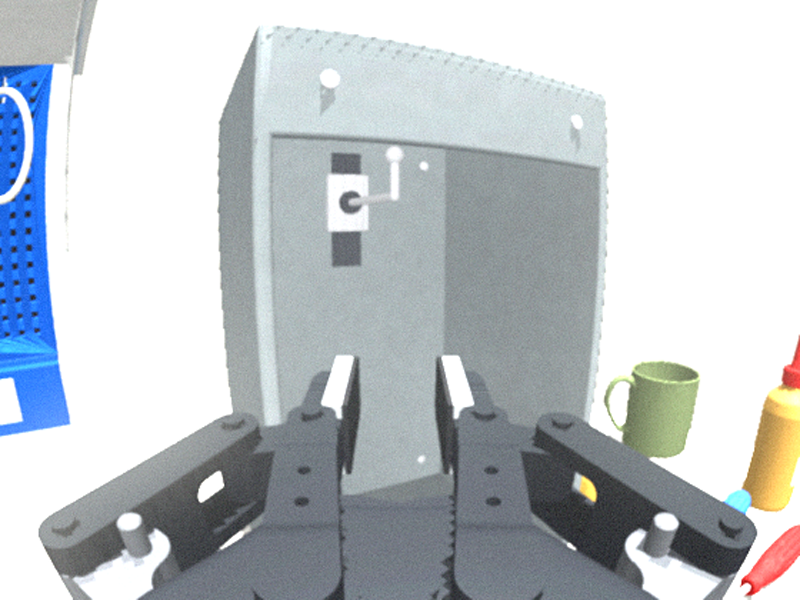

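The brightened wrist view shows the hook: ball centre (394,154), corner (395,198), plate centre (350,202). The lip's bottom edge runs from (260,133) to (605,167), and the front roof corners are at (262,28) and (606,98).

```bash
python3 - <<'E'
from h import *
s=lambda u:(u[0]*.7,u[1]*.7)
def at(u,ax,v):
    o,d=wray("w1",s(u));return np.round(1e3*(o+d*(v-o[ax])/d[ax]),1)
print("ball y0",at((394,154),1,0),"corner y0",at((395,198),1,0),"root y0",at((350,202),1,0))
print("root on plate",at((350,202),0,.079))
print("lip L,R roof L,R (true -90,+-100,285|333)",[at(u,0,-.09).tolist() for u in [(260,133),(605,167),(262,28),(606,98)]])
E
```

```text
ball y0 [  0.7   0.  294. ] corner y0 [ -0.7   0.  266. ] root y0 [ 77.7   0.  267.1]
root on plate [ 79.   -0.5 267.1]
lip L,R roof L,R (true -90,+-100,285|333) [[-90.0, 99.4, 284.5], [-90.0, -90.4, 285.9], [-90.0, 100.5, 327.2], [-90.0, -93.8, 328.3]]
```

```bash
python3 - <<'E'
from h import *
import h
from scipy.optimize import least_squares
f=lambda u:(u[0]/3.3+310,u[1]/3.3+100)
P=[(.09,.1,.333),(.09,-.1,.333),(-.09,-.1,.333),(-.09,.1,.333)]
obs=[("scene",f(u),X) for u,X in zip([(235,14),(477,142),(320,283),(70,140),(50,460),(248,592)],P+[(-.09,.1,0),(-.09,-.1,0)])]
obs+=[("top",u,X) for u,X in zip([(311,78),(393,83),(306,146)],[P[0],P[1],P[3]])]
W=[((260,133),(-.09,.1,.285)),((605,167),(-.09,-.1,.285)),((262,28),P[3]),((606,98),P[2]),((350,202),(.079,0,.267))]
o0=h.CAB.copy()
rays=[]
for u,X in W:
    o,d=wray("w1",(u[0]*.7,u[1]*.7));rays.append((toW(o0,o),Ro.from_euler('z',o0[2]).apply(d),X))
def res(c,k=slice(None)):
    r=[proj(n,toW(c,X))-u for n,u,X in obs]
    for o,d,X in rays:
        v=toW(c,X)-o;r.append((v/np.linalg.norm(v)-d)*325)
    return np.concatenate(r)
r=least_squares(res,o0,loss='soft_l1');c=r.x;print(c,np.round(r.fun,1).tolist())
rw=least_squares(lambda c:res(c)[18:],o0);print("wrist only",rw.x,np.round(rw.fun,1).tolist())
E
```

```text
[ 0.72457091 -0.10887486 -0.24166044] [-0.9, -1.3, 2.0, -1.9, 1.2, -0.4, -1.2, -1.7, -1.3, 0.1, 1.8, 3.3, 1.4, -3.7, 2.3, -2.0, 0.4, -3.1, 0.6, 0.8, -1.0, -2.3, -1.4, -2.6, -2.3, -0.0, 4.6, -0.5, 0.5, 2.2, 0.6, 0.9, -0.3]
wrist only [ 0.7277766  -0.11174159 -0.2542528 ] [0.8, 0.6, -2.7, -0.8, -0.8, -2.9, -1.0, -0.7, 1.4, 1.0, 0.9, 1.6, -0.1, -0.2, -0.5]
```

```bash
sed -i 's/^CAB=.*/CAB=np.array([.7246,-.1089,-.2417])/' h.py; python3 - <<'E'
from h import *
for u in [(394,154),(395,198),(350,202)]:
    o,d=wray("w1",(u[0]*.7,u[1]*.7));print(np.round(1e3*(o-d*o[1]/d[1]),1))
yaw=-.8086;g=np.array([.377,.246,0]);R=Ro.from_euler('z',yaw)*Ro.from_matrix(np.diag([-1,1,-1.]))
print(R.as_quat())
p,q=np.array(arm.read_tool_pos()),arm.read_eef_rot()
arm.line_to(p+[-.06,.05,.06],.2)
arm.movep(g+[0,0,.16],R.as_quat());arm.move_gripper(.9,60)
arm.line_to(g+[0,0,.1],.15)
im=wcap("w2");print(arm.read_joint_positions(),arm.read_time());cv2.imwrite("pics/w2b.png",im)
E
```

```text
[ -2.5   0.  294.3]
[ -3.9   0.  266.1]
[ 75.4   0.  267.2]
[0.39337529 0.91937799 0.         0.        ]
[-0.53224772  0.66618667 -0.13885035  2.17254498  0.27719     0.31777367
 -0.1432434 ] 6.7
```

View pics/w2b.png

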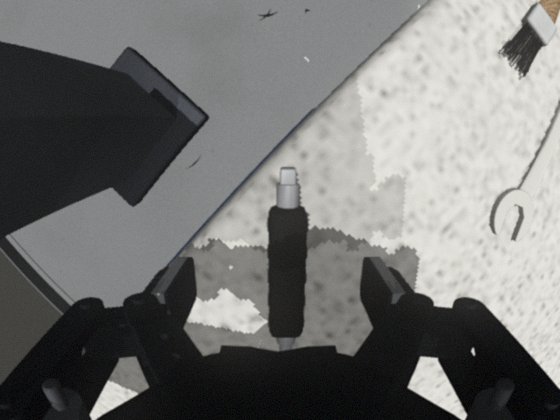

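The wrist view shows the handle centred between the fingers, from (288,206) to (287,338), with the nose end at (288,168). It is parallel to the pads.

```bash
python3 - <<'E'
from h import *
g=np.array([.377,.246,0]);u=np.array([np.cos(-.8086),np.sin(-.8086)])
for uv,z in [((288,168),.004),((288,206),.010),((287,338),.010)]:
    o,d=wray("w2",uv);X=toW(CAB,o+d*(z-o[2])/d[2]);v=(X-g)[:2];print("along",v@u*1e3,"across",(v@[-u[1],u[0]])*1e3)
E
```

```text
along -44.24650180354381 across 4.347561045627138
along -25.626017826686926 across 4.28911674206419
along 56.507114534444284 across 4.659682667021732
```

```bash
python3 - <<'E'
from h import *
u=np.array([np.cos(-.8086),np.sin(-.8086)]);g=np.array([.377,.246,0])+4.4e-3*np.array([-u[1],u[0],0])
arm.line_to(g+[0,0,.1],.1);arm.line_to(g+[0,0,.076],.08);print(arm.read_tool_pos(),arm.read_ft_force())
arm.move_gripper(0,70);print(arm.read_opening(),arm.read_finger_force(),arm.read_ft_force())
arm.line_to(g+[0,0,.2],.15);print(arm.read_ft_force(),arm.read_opening(),arm.read_time())
for rx in (-.14,-.11): 
  for z in (.2,.25): print(rx,z,arm.ik(*pose((rx,0,z),25,off=.069)))
im=wcap("w3");s=snapshot("scene")[120:330,120:400];cv2.imwrite("pics/s3.png",np.hstack([cv2.resize(im,(400,300)),cv2.resize(s,(400,300))]))
E
```

```text
[0.38002317 0.24895792 0.07581561] [-0.02342637 -0.46439244 -0.70686003]
0.20930388928918645 68.84753823280334 [-1.56885711 -0.61661229  5.83862624]
[ 0.2639955   0.38573194 -2.47464973] 0.20465414369154333 8.9417
-0.14 0.2 None
-0.14 0.25 [-0.18564122  0.2761471   0.17965875  2.41112663  1.04245716  0.07191534
  0.2779817 ]
-0.11 0.2 [ 0.73221897  0.68175585 -1.14751848  2.37833628  1.65950219  0.78330335
 -0.33413407]
-0.11 0.25 [-0.0637772   0.30887442  0.05729777  2.34040267  0.91281229  0.11288349
  0.42565444]
```

View pics/s3.png

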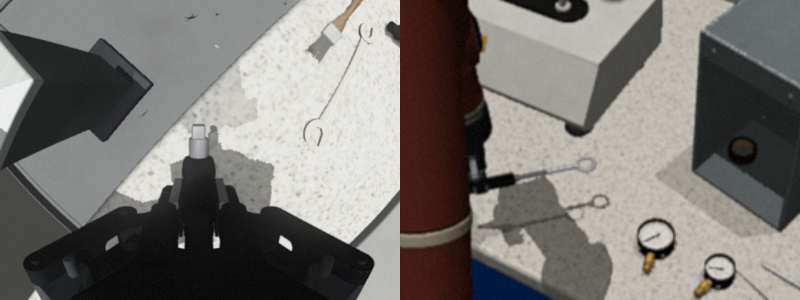

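The key is held: in the scene view its ring is up at about (585,163) and clear of the bench. The wrist view shows the nose straight between the fingers.

```bash
python3 - <<'E'
from h import *
def st(): print(np.round(arm.read_joint_positions(),2),np.round(arm.read_ft_force(),2),round(arm.read_time(),2))
try:
    arm.movep(*pose((-.135,0,.25),25,off=.069));st()
    p,q=pose((-.035,0,.25),25,off=.069);arm.line_to(p,.1,q);st()
    p,q=pose((-.032,0,.272),45,off=.069);print(arm.ik(p,q));arm.line_to(p,.06,q);st()
except arm.MotionError as x: print(x)
s=snapshot("scene")[80:290,280:480];im=wcap("w4")
g=lambda a:np.clip(a.astype(float)*2,0,255).astype(np.uint8)
cv2.imwrite("pics/s4.png",np.hstack([cv2.resize(g(im),(400,300)),cv2.resize(g(s),(400,400))[:300]]))
E
```

```text
[-0.16  0.28  0.15  2.4   1.02  0.08  0.31] [ 0.36  0.46 -1.9 ] 10.18
[ 0.17  0.4  -0.19  2.16  0.83  0.23  0.56] [ 0.27 -0.5  -1.38] 11.33
[ 0.71688213  0.82664549 -1.148883    2.34710271  2.13906412  1.04892854
 -0.58216715]
the arm cannot follow that straight line within its joint ranges
```

View pics/s4.png

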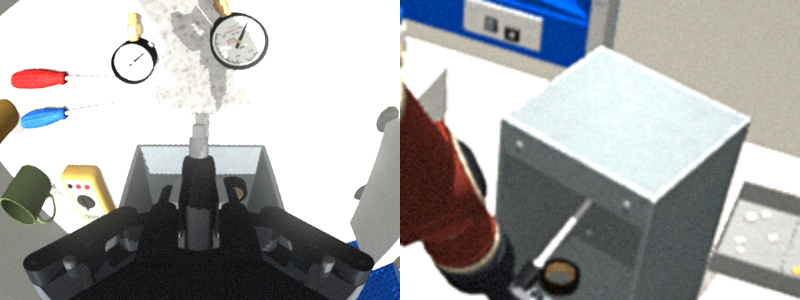

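The brightened scene crop shows the rod and ring under the lip inside the cabinet. The wrist view is upside down and shows both gauges and the tape where they were.

```bash
python3 - <<'E'
from h import *
def st(e): print(e,np.round(arm.read_joint_positions(),2),np.round(arm.read_ft_force(),2),round(arm.read_time(),2))
try:
  for e in range(29,46,4):
    f=(e-25)/20;P=pose((-.035+.005*f,0,.25+.022*f),e,off=.069);q=arm.ik(*P)
    if q is None: print(e,None);break
    dq=np.abs(np.array(q)-arm.read_joint_positions()).max();print("dq",round(dq,2))
    if dq>1.2:print(np.round(q,2));break
    arm.movep(*P);st(e)
except arm.MotionError as x: print(x)
E
```

```text
dq 0.35
29 [-0.1   0.42  0.16  2.21  1.05  0.04  0.33] [ 0.33 -1.08 -1.15] 11.87
dq 0.79
33 [ 0.43  0.49 -0.58  2.24  1.83  0.41 -0.42] [ 0.75  0.55 -1.47] 12.64
dq 0.23
37 [ 0.46  0.53 -0.64  2.28  2.06  0.52 -0.63] [ 0.03  0.08 -1.03] 12.97
dq 0.15
41 [ 0.49  0.59 -0.69  2.32  2.2   0.65 -0.76] [-0.53 -0.73 -1.38] 13.24
dq 0.13
45 [ 0.5   0.64 -0.73  2.35  2.32  0.77 -0.86] [ 0.3   0.61 -0.83] 13.49
```

```bash
cat >> h.py <<'E'
def force(n=6):
    a=[]
    for _ in range(n): a.append(arm.read_ft_force());arm.pause(.01)
    return Ro.from_euler('z',-CAB[2]).apply(np.mean(a,0)) # cabinet axes
def go(r,e,v=.03):
    p,q=pose(r,e,off=.069);arm.line_to(p,v,q)
E
python3 - <<'E'
from h import *
go((-.03,0,.267),45);arm.pause(.2);b=force(20);print("base",b)
x=-.03
while x<.02:
    x+=.001;go((x,0,.267),45,.02);d=force()-b;print(round(x*1e3),np.round(d,2))
    if np.linalg.norm(d)>3: break
print(arm.read_time())
E
```

```text
base [ 0.14429304  0.08949708 -1.21614532]
-29 [-0.21 -0.11 -0.18]
-28 [ 0.09 -0.14 -0.02]
-27 [-0.28  0.07  0.06]
-26 [-0.17 -0.04 -0.12]
-25 [-0.29 -0.3  -0.36]
-24 [-0.29 -0.2  -0.28]
-23 [-0.03 -0.05  0.35]
-22 [-0.89  0.11 -0.77]
-21 [-2.46 -0.42 -1.61]
-20 [-4.25 -0.23 -2.69]
17.175
```

```bash
python3 - <<'E'
from h import *
A=-.0063
go((-.034,0,.267),45);go((-.034,0,.302),45,.06);arm.pause(.15);b=force(12)
def chk(r,e,v=.02,lim=5):
    go(r,e,v);d=force(4)-b;print(np.round(np.array(r)*1e3,1),e,np.round(d,2));return np.linalg.norm(d)<lim
ok=chk((A-.009,0,.302),45)
n=np.array([.707,0,-.707]);c=np.array([A,0,.293])
for t in (-.008,-.004,0,.003):
    ok=ok and chk(c+t*n,45)
c=c+.003*n
while ok and c[2]>.270:
    c=c-[0,0,.003];ok=chk(c,45)
print(ok,arm.read_time());np.save("c.npy",c)
s=snapshot("scene")[80:290,280:480];im=wcap("w5")
g=lambda a:np.clip(a.astype(float)*2.5,0,255).astype(np.uint8)
cv2.imwrite("pics/s5.png",np.hstack([cv2.resize(g(im),(400,400)),cv2.resize(g(s),(400,400))]))
E
```

```text
[-15.3   0.  302. ] 45 [-0.17 -0.2  -0.14]
[-12.    0.  298.7] 45 [-0.44 -0.07  0.68]
[ -9.1   0.  295.8] 45 [ 0.54  0.11 -0.17]
[ -6.3   0.  293. ] 45 [-0.28 -0.28  0.13]
[ -4.2   0.  290.9] 45 [ 0.07 -0.31 -0.56]
[ -4.2   0.  287.9] 45 [-0.17 -0.15  0.02]
[ -4.2   0.  284.9] 45 [ 0.07 -0.47  0.27]
[ -4.2   0.  281.9] 45 [-0.39 -0.49  0.07]
[ -4.2   0.  278.9] 45 [ 0.3  -0.11 -0.59]
[ -4.2   0.  275.9] 45 [ 0.08 -0.4  -0.17]
[ -4.2   0.  272.9] 45 [ 0.03 -0.08 -0.39]
[ -4.2   0.  269.9] 45 [-0.31  0.08 -0.31]
True 23.7417
```

View pics/s5.png

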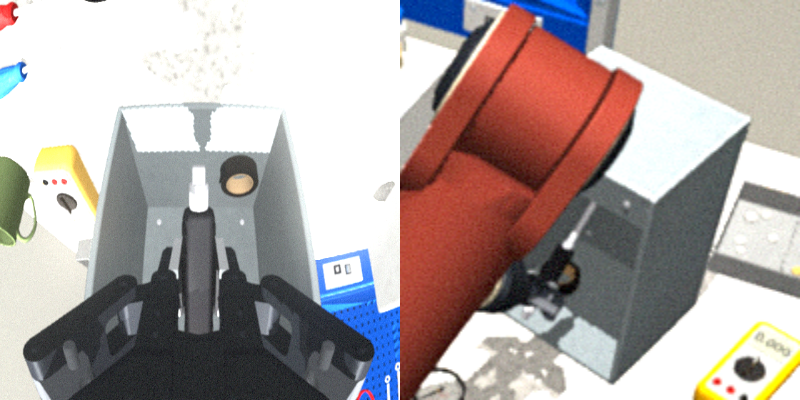

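The views show the key reaching up under the lip. The tape is untouched, but the ring and hook are hidden, so I'll feel for the shank below it.

```bash
python3 - <<'E'
from h import *
c=np.load("c.npy");arm.pause(.1);b=force(12)
for i in range(14):
    c=c-[0,0,.0015];go(c,45,.02);d=force(5)-b;print(np.round(c*1e3,1),np.round(d,2))
    if np.linalg.norm(d)>2.5: break
c=c+[0,0,.003];go(c,45,.02);b=force(8);print("lift",c)
x=c.copy()
for i in range(10):
    x=x-[.0015,0,0];go(x,45,.02);d=force(5)-b;print(np.round(x*1e3,1),np.round(d,2))
    if np.linalg.norm(d)>2.5: break
x=x+[.003,0,0];go(x,45,.02);np.save("c.npy",x);print(arm.read_time())
E
```

```text
[ -4.2   0.  268.4] [-0.41  0.35 -0.25]
[ -4.2   0.  266.9] [ 0.01 -0.24  0.11]
[ -4.2   0.  265.4] [-0.25 -0.04 -0.22]
[ -4.2   0.  263.9] [0.45 0.64 0.74]
[ -4.2   0.  262.4] [1.27 0.61 1.72]
[ -4.2   0.  260.9] [1.93 0.69 3.6 ]
lift [-0.004179  0.        0.263879]
[ -5.7   0.  263.9] [-0.64 -0.3  -0.18]
[ -7.2   0.  263.9] [-0.59 -0.35 -0.55]
[ -8.7   0.  263.9] [-1.23 -0.43 -0.35]
[-10.2   0.  263.9] [-0.86 -0.77 -1.03]
[-11.7   0.  263.9] [ 1.19 -0.51  0.04]
[-13.2   0.  263.9] [ 3.16 -0.59  0.85]
28.2083
```

```bash
python3 - <<'E'
from h import *
bar=np.array([.0025,0,.2765])
def rc(e,b=bar): return b-.014*np.array([np.cos(np.radians(e)),0,np.sin(np.radians(e))])
go(rc(45),45);arm.pause(.1);b=force(8)
for e in range(49,78,4):
    try: go(rc(e),e,.02)
    except arm.MotionError as x: print(e,x);break
    d=force(4)-b;print(e,np.round(d,2),np.round(arm.read_joint_positions(),2))
    if np.linalg.norm(d)>6:break
    np.save("e.npy",e)
print(arm.read_time())
E
```

```text
49 [ 0.28  0.13 -0.05] [ 0.5   0.73 -0.73  2.32  2.42  0.89 -0.9 ]
53 [0.19 0.34 0.57] [ 0.49  0.8  -0.73  2.34  2.51  1.03 -0.95]
57 [0.26 0.04 0.28] [ 0.48  0.87 -0.72  2.35  2.6   1.15 -0.99]
61 [-0.01 -0.03  0.64] [ 0.47  0.93 -0.71  2.36  2.67  1.27 -1.01]
65 [0.22 0.26 0.35] [ 0.46  0.99 -0.69  2.35  2.74  1.38 -1.03]
69 [ 0.27 -0.11  0.2 ] [ 0.45  1.05 -0.66  2.34  2.82  1.47 -1.04]
73 [-0.03  0.04  0.46] [ 0.44  1.1  -0.64  2.31  2.88  1.56 -1.05]
77 [0.14 0.07 0.27] [ 0.44  1.15 -0.61  2.28  2.95  1.63 -1.05]
35.5917
```

```bash
python3 - <<'E'
from h import *
bar=np.array([.0025,0,.2765])
def rc(e,b): return b-.014*np.array([np.cos(np.radians(e)),0,np.sin(np.radians(e))])
e=77
for k in (80,83):
    try: go(rc(k,bar),k,.03);e=k
    except arm.MotionError as x: print(k,x);break
arm.pause(.1);b=force(12);print(e)
for i in range(8):
    bar=bar-[0,0,.001];go(rc(e,bar),e,.02);d=force(5)-b;print(np.round(bar*1e3,1),np.round(d,2))
    if np.linalg.norm(d)>1.8: break
arm.move_gripper(.75);print(arm.read_opening(),arm.read_time())
p=np.array(arm.read_tool_pos());R=Ro.from_quat(arm.read_eef_rot())
for L in (.16,.13,.10,.08):
    try: arm.line_to(p-R.apply([0,0,L]),.12);print("back",L);break
    except arm.MotionError as x: print(L,x)
print(arm.read_joint_positions(),arm.read_time(),force())
im=wcap("w6");s=snapshot("scene")[80:290,280:480]
g=lambda a:np.clip(a.astype(float)*2.5,0,255).astype(np.uint8)
cv2.imwrite("pics/s6.png",np.hstack([cv2.resize(g(im),(400,400)),cv2.resize(g(s),(400,400))]))
E
```

```text
83
[  2.5   0.  275.5] [-0.22 -0.23 -0.12]
[  2.5   0.  274.5] [-0.38 -0.49 -0.13]
[  2.5   0.  273.5] [-0.1   0.35  1.98]
0.7472564503978403 38.1583
0.16 the arm cannot follow that straight line within its joint ranges
0.13 the arm cannot follow that straight line within its joint ranges
0.1 the arm cannot follow that straight line within its joint ranges
0.08 the arm cannot follow that straight line within its joint ranges
[ 0.42277379  1.22335362 -0.57234102  2.22440864  3.04839843  1.72917049
 -1.05740168] 38.1583 [-0.07153818  0.0131139   0.07413219]
```

View pics/s6.png

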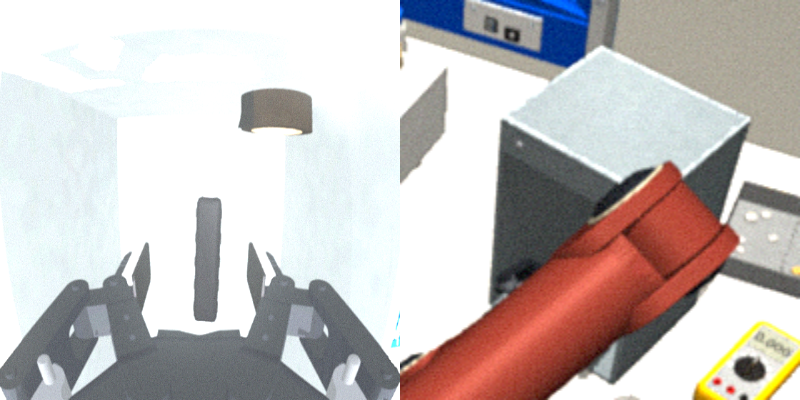

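The upside-down wrist view shows the handle hanging straight at (208,260), free between the open fingers. The tape is in place at (277,110).

```bash
python3 - <<'E'
from h import *
p=np.array(arm.read_tool_pos());R=Ro.from_quat(arm.read_eef_rot());done=0
for L in (.06,.05,.04,.03,.02):
    for dp in (0,-8,-14):   # tool pitch change, small
        R2=tool(CAB,np.radians(83+dp),0)
        try: arm.line_to(p-R.apply([0,0,L]),.06,R2.as_quat());done=1;print("back",L,dp);break
        except arm.MotionError: pass
    if done: break
arm.pause(3)
ims=[]
for n in ("w7","w8"):
    ims.append(wcap(n));arm.pause(.35)
print(arm.read_time(),np.abs(ims[0].astype(int)-ims[1]).mean(),arm.read_joint_positions(),force())
g=lambda a:np.clip(a.astype(float)*1.3,0,255).astype(np.uint8)
cv2.imwrite("pics/s7.png",np.hstack([cv2.resize(g(i),(400,300)) for i in ims]))
E
```

```text
back 0.06 0
43.2583 2.612767857142857 [ 0.3987972   1.25282872 -0.58273948  2.38041232  3.03199328  1.92246224
 -1.06559814] [-0.11880339  0.08464337  0.22694186]
```

View pics/s7.png

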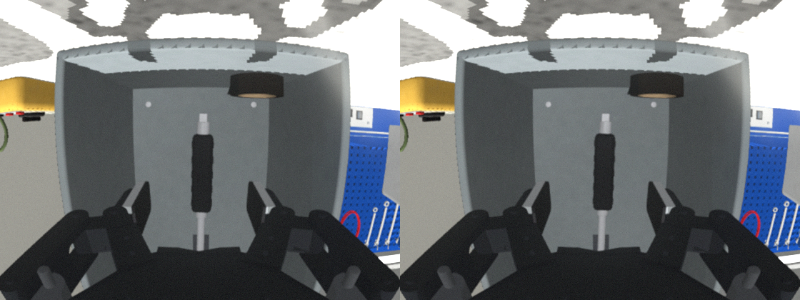

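The key hangs upright and centred, with the handle at (202,170) in the left frame and (204,170) in the right. It may be swaying slightly, so I'll track it before handing in.

```bash
python3 - <<'E'
from h import *
arm.pause(5)
for i in range(10):
    im=snapshot("wrist");roi=im[185:295,235:330].max(2)<60
    n,_,s,c=cv2.connectedComponentsWithStats(roi.astype(np.uint8));k=1+np.argmax(s[1:,4]);print(s[k,4],np.round(c[k],1));arm.pause(.1)
print(arm.read_time())
E
```

```text
3031 [48.  55.5]
3018 [48.5 55.6]
3013 [49.2 55.5]
3015 [49.3 55.6]
3025 [49.1 55.6]
3020 [49.1 55.5]
3028 [49.1 55.5]
3024 [49.1 55.4]
3032 [49.1 55.5]
3026 [49.1 55.5]
49.8083
```

```bash
python3 -c "
from h import *
arm.pause(3);print(ticket.finish_job(),arm.read_time())"
```

```text
the job is handed in; nothing more can be done
the job is handed in; nothing more can be done
```

The key hangs by its ring on the hook, released, upright and nearly still in the last frames (about 1 pixel of sway). I handed the job in at roughly 53 s of the 64 s limit; no verdict came back. Contact forces, read only between steps, stayed around 5 N. The tape was still in place in the last picture; the gauges were last seen in place as the key went in.

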